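# Build the small sieve column in its vibrating stand

### The arm

A 6-joint arm with a two-finger parallel gripper is mounted at the origin on the work surface. World frame = base frame: x ahead of the robot, y to its left, z up, the work surface at z = 0. Lengths are in m, angles in degrees, forces in N, time in s.
With the tool pointing down it reaches from about 0.35 to 0.875 m from the base axis. Payload 4.2 kg.
Tool frame: the origin (TCP) lies midway between the tips of the shut fingers; the grasp point (between the pads) lies 19 mm behind it; y points along the fingers, x is the direction in which the jaws open and shut, and the axes are right-handed (so a half turn about y gives the same grasp; the last joint's range is limited). The gripper opens to 87 mm and grips with 3 to 60 N. Pads are 19 mm wide; open, the fingers measure 117 mm over their backs; the gripper's body (75 mm by 190 mm) begins 51 mm behind the grasp point.
Start: joints at [-51.933, 22.042, 0.453, 0, -68.411, -14.817], TCP at [0.247, -0.574, 0.223] pointing down, gripper open.
Joint ranges: [-179.83, 179.83], [-69.29, 118.12], [-61.27, 80.66], [-181.25, 117.63], [-171.15, -9.14], [-177.46, 177.46]. Speed limits (degrees/s): [159.86, 159.86, 180, 180, 180, 180].

### API

Orientations are given as a 3x3 rotation matrix whose columns are the frame's x, y, z axes.
In Python, from station import * gives the robot as it stands.
- The arm moves only by the tool jog_arm, never from a script. Its argument "series" is a list of rows, each a list of 3 entries, a list of its own where there are three numbers: the shift along the tool's x, y, z in m, then the turn, a rotation vector about the tool's x, y, z in degrees, then the finger opening in m, from 0 to 0.087. A call has 1 to 10 rows; each row shifts and turns the commanded pose from where the row before left it, along the tool's axes as they then stand; what a row does not reach is not made up. A row lasts 1/8 s, in which the tool goes at most 62.5 mm and 10.7 degrees, less where a joint would pass 70% of its speed; a pose out of reach is approached as far as the arm can. A call is refused whole if a number of a shift passes 0.0625 or a number of a turn 10.7, either way. A call with a gripper value outside its range is refused whole. The fingers move at their own pace and stop on an object; the grip force is fixed at half the most. Time passes only in rows, so rows that do not move let the fingers close. It gives the time, the measured TCP pose, the force and the opening at its end, in the units of the state.
- sense(): the state, without advancing time (a new reading comes with each control period).
- capture(name): name is "scene" or "top"; returns the picture (420x560x3 uint8, red, green, blue); there is no depth.
- camera_info(name): a dict with "fx", "fy", "cx", "cy" (pixels), "k1" (the pictures are not rectified: a ray, as slopes to the right and down, at radius r is drawn at 1 + k1 r^2 times it, then the intrinsics apply), "rvec" (rotation vector, rad) and "tvec" (3), from world to camera coordinates, as OpenCV has them. Camera axes: x right, y down, z forward; pixel columns grow to the right and rows downward; lengths in m; the calibration is good to about 2 mm. A picture is of the moment at which its call begins. camera_info takes no time and is no camera call.
- finish_job(): hands the job in, once; it reports no verdict.
The state is a dict: "time_s": time; "joints": joint angles; "joint_velocities": joint speeds; "effort": joint torques, N m; "tcp_pos": TCP position; "ee_rot": TCP orientation; "wrist_force": force on the tool from outside, world axes, zero at the start; "moment": the same for the moment, N m; "gripper_width": opening from 0.0 (shut) to 1.0 (fully open).
Only numpy, scipy, OpenCV 4.12 (cv2) and the standard library are available. Lean on these libraries where they do the work, as an engineer would, in place of code of your own. Each camera call takes 0.05 s, during which the arm holds its last target. There are 200 camera calls.

### The job

Build the sieve column in the pot of the vibrating stand, one piece at a time from the bottom up, letting go of each before fetching the next: first the catch cup, then the fine sieve, then the coarse sieve, and last the lid with the knob, each upright and fully seated in the one below. The pot hides a pad of unknown thickness, so lower the cup gently until you feel it stand on the pad; do not drop it or ram anything down. Leave the jar, the scale bar, the brush and the weight where they are.

Things in the scene. Friction and masses are not known exactly. Their poses are not given: they have to be found in the camera images.
- cup_mid (a point): Catch cup: plain open steel beaker, outside diameter 56 mm, inside 50 mm, 80 mm tall, flat closed bottom, no mesh; the tallest loose steel piece. Stands mouth up, 0.12 to 0.21 kg. Point: on its axis, half-way up (40 mm); z up; round, yaw of no matter. Grip across the outside within 15 mm of the rim, so that the fingers stay above the pot's rim.
- fine_mid (a point): Fine sieve: steel ring with close mesh (2.4 mm pitch), 40 mm tall in all: body 56 mm outside, 50 inside, 30 tall; below it a tapered skirt 10 mm tall (46 to 40 mm wide) that enters the mouth of the piece below until the body rests on its rim. Stands on its skirt, 0.11 kg. Point: on the axis, half-way up (20 mm); z up. Grip the body near its top: fingertips must stay above its underside.
- coarse_mid (a point): Coarse sieve: as the fine sieve but taller, 54 mm in all, with wide-open mesh (8.5 mm pitch, few thick wires). Body 56 mm outside, 50 inside, 44 mm tall; the same skirt below it, 10 mm tall. Stands on its skirt, about 0.11 kg. Point: on its axis, half-way up (27 mm above the skirt's bottom); z up; round. Grip the body near its top.
- lid_mid (a point): Lid: closed steel disc 56 mm across, 8 mm thick, the same 10 mm skirt below, an upright round black knob on top, 18 mm across and 32 mm tall; 50 mm tall in all, 0.10 kg. Stands on its skirt, so the disc's top is 18 mm and the knob's top 50 mm up. Point: on its axis, half-way up (25 mm, so 7 mm above the disc); z up. Grip the knob near its top.
- pot_mouth (a point): Vibrating stand: fixed grey base, 110 mm square, 31 mm high, with an upright opaque round pot. Point: centre of the pot's mouth, level with its rim, 80 mm above the table; z up. Pot 68 mm inside, 76 outside. A firm flat pad lies in it, its top anywhere 14 to 38 mm below the rim. The cup stands on it, 6 mm clear all round, so its rim ends 42 to 66 mm above the pot's rim.
- jar: Bystander: clear plastic jar with crumbs in it and a plain blue band, diameter 85 mm, 85 mm tall. Origin at the centre of its underside, z up.
- scale_bar: Bystander: flat black and white photo scale bar, 100 x 22 x 6 mm. Origin at the centre of its underside, long side along its x.
- brush: Bystander: hand brush lying on the table, about 200 mm long, along its x. Origin on the table under its middle.
- weight: Bystander: solid brass weight, diameter 40 mm, 50 mm tall. Origin at the centre of its underside, z up.
There are look-alikes about, which are no part of the job. What is shaped like the part that bears pot_mouth but yellow is not meant.

How it is judged (in metres and radians):
On the way, in this order (a step that is already met when the one before it is completed fails the run):
1. the cup stands in the pot on the pad, upright, still and let go (horizontal distance between cup_mid and pot_mouth below 0.01 m and z of cup_mid in the frame of pot_mouth below 0.028 m and angle between cup_mid's own z axis and vertical below 0.08 rad and linear speed of cup below 0.02 m/s and angular speed of cup below 0.2 rad/s and contact force between the fingers and cup below 0.1 N), for 0.2 s.
2. the fine sieve is seated in the cup, still and let go (horizontal distance between cup_mid and pot_mouth below 0.01 m and z of cup_mid in the frame of pot_mouth below 0.028 m and angle between each of cup_mid, fine_mid's own z axis and vertical below 0.08 rad and horizontal distance between fine_mid and cup_mid below 0.005 m and z of fine_mid in the frame of cup_mid between 0.047 and 0.053 m and linear speed of fine below 0.02 m/s and angular speed of fine below 0.2 rad/s and contact force between the fingers and fine below 0.1 N), for 0.2 s.
3. the coarse sieve is seated in the fine sieve, still and let go (horizontal distance between cup_mid and pot_mouth below 0.01 m and z of cup_mid in the frame of pot_mouth below 0.028 m and angle between each of cup_mid, fine_mid, coarse_mid's own z axis and vertical below 0.08 rad and horizontal distance between fine_mid and cup_mid below 0.005 m and z of fine_mid in the frame of cup_mid between 0.047 and 0.053 m and horizontal distance between coarse_mid and fine_mid below 0.005 m and z of coarse_mid in the frame of fine_mid between 0.034 and 0.04 m and linear speed of coarse below 0.02 m/s and angular speed of coarse below 0.2 rad/s and contact force between the fingers and coarse below 0.1 N), for 0.2 s.
4. the lid is seated in the coarse sieve, still and let go (horizontal distance between cup_mid and pot_mouth below 0.01 m and z of cup_mid in the frame of pot_mouth below 0.028 m and angle between each of cup_mid, fine_mid, coarse_mid, lid_mid's own z axis and vertical below 0.08 rad and horizontal distance between fine_mid and cup_mid below 0.005 m and z of fine_mid in the frame of cup_mid between 0.047 and 0.053 m and horizontal distance between coarse_mid and fine_mid below 0.005 m and z of coarse_mid in the frame of fine_mid between 0.034 and 0.04 m and horizontal distance between lid_mid and coarse_mid below 0.005 m and z of lid_mid in the frame of coarse_mid between 0.039 and 0.045 m and linear speed of lid below 0.02 m/s and angular speed of lid below 0.2 rad/s and contact force between the fingers and lid below 0.1 N), for 0.2 s.
At the end, for the whole second after the job is handed in: Cup upright on the pad in the pot (within 10 mm of its centre, middle under 28 mm above the rim); fine sieve seated in the cup, coarse in the fine, lid in the coarse (each within 5 mm sideways, 3 mm in height, 0.08 rad of tilt); all released and at rest (horizontal distance between cup_mid and pot_mouth below 0.01 m and z of cup_mid in the frame of pot_mouth below 0.028 m and angle between each of cup_mid, fine_mid, coarse_mid, lid_mid's own z axis and vertical below 0.08 rad and horizontal distance between fine_mid and cup_mid below 0.005 m and z of fine_mid in the frame of cup_mid between 0.047 and 0.053 m and horizontal distance between coarse_mid and fine_mid below 0.005 m and z of coarse_mid in the frame of fine_mid between 0.034 and 0.04 m and horizontal distance between lid_mid and coarse_mid below 0.005 m and z of lid_mid in the frame of coarse_mid between 0.039 and 0.045 m and linear speed of each of cup, fine, coarse, lid below 0.02 m/s and angular speed of each of cup, fine, coarse, lid below 0.2 rad/s); the robot touches nothing.
It fails at once if the jar, scale bar, brush or weight is moved more than 30 mm (distance of any of jar, scale_bar, brush, weight from where it was at the start of the episode above 0.03 m).
It fails at once if the cup is dropped or plunged into the pot (faster than 0.5 m/s inside it) (horizontal distance between cup_mid and pot_mouth below 0.012 m and z of cup_mid in the frame of pot_mouth below 0.042 m and linear speed of cup above 0.5 m/s).
It fails at once if the cup is pressed on the stand or its pad with more than 80 N (contact force between cup and stand above 80 N).
It also fails if it takes over 118 s, if anything falls off the work surface, if the arm or the gripper's body presses on something with over 40 N, if the wrist force passes 120 N, or if a joint passes its speed limit or range.

## Working session

There is one attempt and no reset: what is moved stays moved. The work goes in short steps, Python scripts to look and compute and a tool call to move; the robot and the scene stay as the last step left them, time stands still between calls to the robot, and variables do not carry over. Pictures are saved under pics/ and viewed, about 12 in all and at most 16, crops included, and the job is handed in when it is done.

Besides the shell and the picture viewer there is one more tool, called after ">>>" by a JSON object that holds its "api" and its "payload", one argument or row to a line. jog_arm: Moves the arm, as the interface text tells. Its arguments: {"type":"object","properties":{"series":{"type":"array","items":{"type":"array"}}},"required":["series"]}

```bash
mkdir -p pics; python3 - <<'E'
from station import *
import cv2
for n in("scene","top"):
    im=capture(n); cv2.imwrite(f"pics/{n}0.png",cv2.cvtColor(im,cv2.COLOR_RGB2BGR)); print(n,camera_info(n))
print(sense())
E
```

```text
scene {'fx': 534.9714490157302, 'fy': 534.9714490157302, 'cx': 275.9418638177205, 'cy': 208.4609990993361, 'k1': -0.2109949404733426, 'rvec': array([ 1.94137475,  1.2862693 , -0.64502148]), 'tvec': array([-0.27516934, -0.29620923,  1.6715272 ])}
top {'fx': 526.6232073720001, 'fy': 526.6232073720001, 'cx': 288.24099226075293, 'cy': 209.41251832286693, 'k1': -0.2042072799696163, 'rvec': array([ 2.13511372, -2.08218504,  0.21502576]), 'tvec': array([0.01808592, 0.63516203, 1.11650744])}
{'time_s': 0.1, 'joints': array([-5.19325531e+01,  2.20861127e+01,  3.87010859e-01, -2.24443154e-02,
       -6.84097555e+01, -1.48184922e+01]), 'joint_velocities': array([-0.00210637, -0.1669561 ,  0.18809957,  0.03375939,  0.01708171,
        0.07906818]), 'effort': array([-1.93551808e-03, -3.91688883e+01,  1.87933213e+01,  4.23204884e+00,
        1.34286174e-02, -9.58354804e-05]), 'tcp_pos': array([ 0.24651881, -0.57375209,  0.22157489]), 'ee_rot': array([[-3.94593480e-01, -8.84688700e-04, -9.18855376e-01],
       [ 9.18853776e-01,  1.72034597e-03, -3.94594449e-01],
       [ 1.92984239e-03, -9.99998129e-01,  1.34062248e-04]]), 'wrist_force': array([ 0.8146152 , -0.67433305, -0.07301521]), 'moment': array([ 0.00126858, -0.0027107 , -0.02113365]), 'gripper_width': 1.004745511702506}
```

View pics/scene0.png

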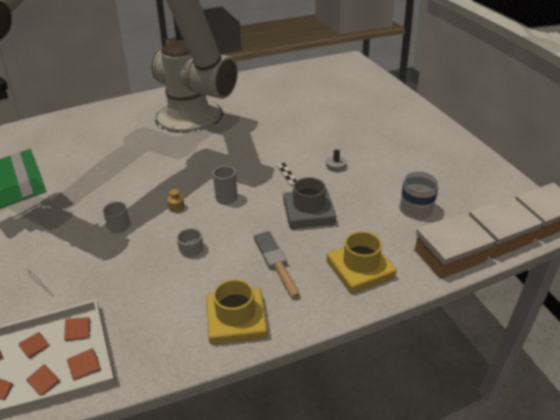

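View pics/top0.png

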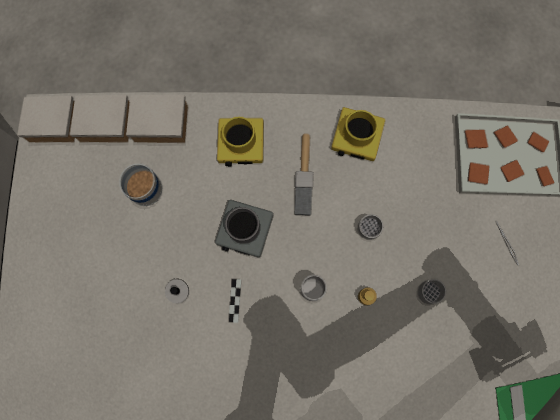

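Candidates (top px / scene px):
- Cup: (313,288) / (226,185).
- Sieves: (371,226) / (190,242) and (432,291) / (117,216). The second looks taller, so it is probably the coarse one.
- Lid: (177,290) / (337,160).
- Grey stand: (242,225) / (309,193). The two yellow stands are decoys.
- Small brass weight: (368,296) / (175,200).

I'll check these in close crops.

```bash
cat > h.py <<'E'
import numpy as np, cv2
from station import *
def cam(n):
    c=camera_info(n); R=cv2.Rodrigues(c["rvec"])[0]; return c,R,-R.T@c["tvec"]
def ray(n,uv):
    c,R,o=cam(n); K=np.array([[c["fx"],0,c["cx"]],[0,c["fy"],c["cy"]],[0,0,1]])
    p=cv2.undistortPoints(np.array([[uv]],float),K,np.array([c["k1"],0,0,0,0]))[0,0]
    d=R.T@np.array([p[0],p[1],1]); return o,d/np.linalg.norm(d)
def plane(n,uv,z):
    o,d=ray(n,uv); return o+d*(z-o[2])/d[2]
def tri(a,b):
    (o1,d1),(o2,d2)=ray("top",a),ray("scene",b)
    s=np.linalg.lstsq(np.c_[d1,-d2],o2-o1,rcond=None)[0]
    p,q=o1+s[0]*d1,o2+s[1]*d2; return (p+q)/2,np.linalg.norm(p-q)
def proj(n,P):
    c,R,o=cam(n); K=np.array([[c["fx"],0,c["cx"]],[0,c["fy"],c["cy"]],[0,0,1]])
    return cv2.projectPoints(np.array([P],float),c["rvec"],c["tvec"],K,np.array([c["k1"],0,0,0,0]))[0][0,0]
def crops(n,im,pts,w,s,f,cols=3):
    t=[]
    for u,v in pts:
        m=cv2.getRectSubPix(cv2.cvtColor(im,cv2.COLOR_RGB2BGR),(w,w),(u,v))
        m=cv2.convertScaleAbs(cv2.resize(m,None,fx=s,fy=s,interpolation=cv2.INTER_CUBIC),alpha=1.6)
        for k in range(0,w,10): cv2.line(m,(k*s,0),(k*s,4),(0,255,255),1);cv2.line(m,(0,k*s),(4,k*s),(0,255,255),1)
        t.append(m)
    while len(t)%cols: t.append(t[0]*0)
    cv2.imwrite(f,np.vstack([np.hstack(t[i:i+cols]) for i in range(0,len(t),cols)]))
E
python3 - <<'E'
from h import *
T=[(313,288),(371,226),(432,291),(177,290),(242,225),(368,296)]
S=[(226,185),(190,242),(117,216),(337,160),(309,193),(175,200)]
a=cv2.cvtColor(cv2.imread("pics/top0.png"),cv2.COLOR_BGR2RGB);b=cv2.cvtColor(cv2.imread("pics/scene0.png"),cv2.COLOR_BGR2RGB)
crops("top",a,T,50,5,"pics/ct.png");crops("scene",b,S,50,5,"pics/cs.png")
for t,s in zip(T,S): print(tri(t,s))
E
```

```text
(array([ 0.46210455, -0.02459291,  0.03959328]), np.float64(0.0023980608895390752))
(array([ 0.6093955 , -0.1580048 ,  0.02271414]), np.float64(0.002390874156681798))
(array([ 0.45993396, -0.29715383,  0.03052254]), np.float64(0.004202693566777392))
(array([0.44951158, 0.28663028, 0.02046371]), np.float64(0.0035343835976508224))
(array([0.59750209, 0.13679791, 0.05895998]), np.float64(0.0010002639731666707))
(array([ 0.44714381, -0.15143332,  0.0228025 ]), np.float64(0.0014081664598345107))
```

View pics/ct.png

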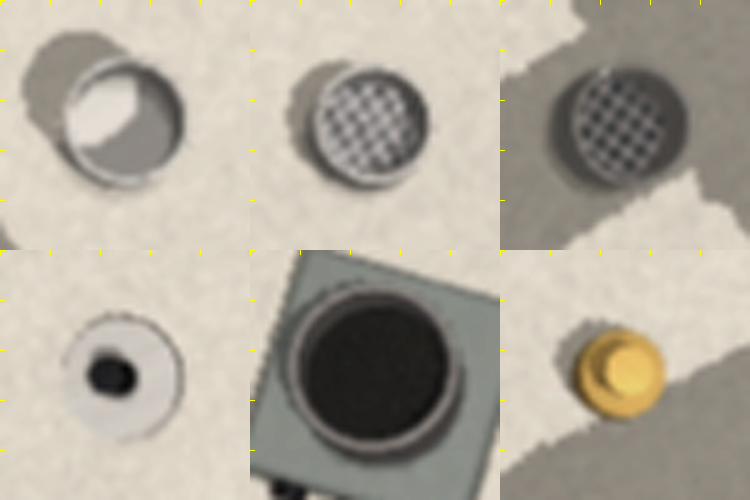

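View pics/cs.png

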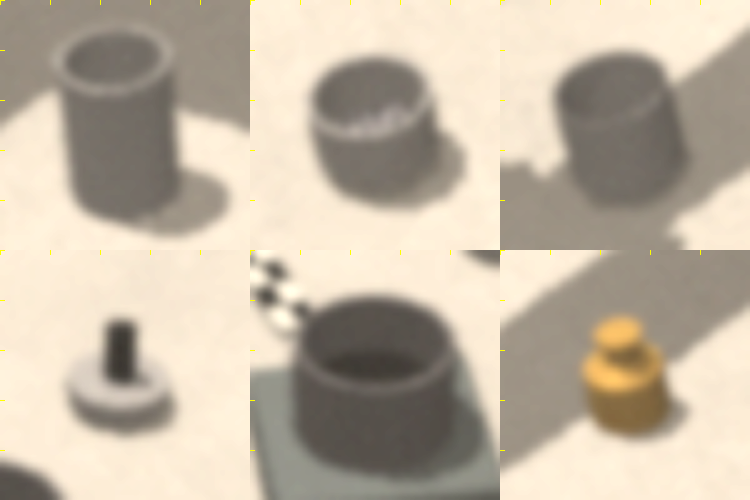

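The stand, cup and lid are clear. Top-view mesh aliases, so I choose the sieves by height: scene tile 2 is the shorter one and tile 3 the taller. Next I triangulate the rims from the crop readings.

```bash
cat > m.py <<'E'
from h import *
T=[(313,288),(371,226),(432,291),(177,290),(242,225),(177,290)]
S=[(226,185),(190,242),(117,216),(337,160),(309,193),(337,160)]
t=[(125,120),(122,126),(130,127),(123,127),(124,118),(106,125)]
s=[(113,61),(122,96),(112,88),(119,132),(123,92),(120,75)]
f=lambda c,l:(c[0]-25+(l[0]+.5)/5,c[1]-25+(l[1]+.5)/5)
for n,a,b,c,d,z in zip("cup fine coarse lid pot knob".split(),T,t,S,s,(.08,.04,.054,.018,.08,.05)):
    u,v=f(a,b),f(c,d); p,e=tri(u,v); print(n,p.round(4),round(e,4),plane("top",u,z).round(4),plane("scene",v,z).round(4))
print(cam("top")[2],cam("scene")[2])
E
python3 m.py
```

```text
cup [ 0.4613 -0.025   0.0771] 0.0014 [ 0.4613 -0.0242  0.08  ] [ 0.4652 -0.0268  0.08  ]
fine [ 0.6061 -0.1556  0.036 ] 0.0007 [ 0.6052 -0.1554  0.04  ] [ 0.6108 -0.156   0.04  ]
coarse [ 0.4573 -0.2965  0.0502] 0.0 [ 0.4571 -0.2955  0.054 ] [ 0.4625 -0.2965  0.054 ]
lid [0.4479 0.2866 0.0152] 0.0003 [0.4478 0.2861 0.018 ] [0.4516 0.2843 0.018 ]
pot [0.5972 0.1356 0.0777] 0.0005 [0.5968 0.1356 0.08  ] [0.5999 0.134  0.08  ]
knob [0.4467 0.2864 0.0505] 0.001 [0.4469 0.287  0.05  ] [0.446  0.2863 0.05  ]
[0.38932375 0.02430673 1.22400285] [ 1.49040346 -0.29587004  0.80536931]
```

The rim heights come out at 77, 36 and 50 mm, so fine is (0.605,-0.155), coarse is (0.457,-0.296), and the set is consistent. First I align the tool (x→+y world, y→down, z→-x world), then go above the cup.

>>> {"api": "jog_arm", "payload": {
  "series": [
    [[0,0,0],[0,7.7,0],0.087],
    [[0,0,0],[0,7.7,0],0.087],
    [[0,0,0],[0,7.8,0],0.087],
    [[0.055,0,-0.021],[0,0,0],0.087],
    [[0.055,0,-0.021],[0,0,0],0.087],
    [[0.055,0,-0.021],[0,0,0],0.087],
    [[0.055,0,-0.021],[0,0,0],0.087],
    [[0.055,0,-0.021],[0,0,0],0.087],
    [[0.055,0,-0.021],[0,0,0],0.087],
    [[0,0,0],[0,0,0],0.087]
  ]
}}

```text
time_s: 1.35
tcp_pos: [0.3734, -0.241, 0.2226]
ee_rot: [[-0.007, 0.0, -1.0], [1.0, 0.0, -0.007], [0.0, -1.0, -0.0]]
wrist_force: [0.4, -0.4, 0.5]
gripper_width: 0.995
```

>>> {"api": "jog_arm", "payload": {
  "series": [
    [[0.054,0,-0.022],[0,0,0],0.087],
    [[0.054,0,-0.022],[0,0,0],0.087],
    [[0.054,0,-0.022],[0,0,0],0.087],
    [[0.053,0,-0.022],[0,0,0],0.087],
    [[0,0,0],[0,0,0],0.087],
    [[0,0.04,0],[0,0,0],0.087],
    [[0,0.04,0],[0,0,0],0.087],
    [[0,0.04,0],[0,0,0],0.087],
    [[0,0.03,0],[0,0,0],0.087],
    [[0,0.015,0],[0,0,0],0.087]
  ]
}}

```text
time_s: 2.6
tcp_pos: [0.4587, -0.0309, 0.0556]
ee_rot: [[0.002, -0.004, -1.0], [1.0, -0.001, 0.002], [-0.001, -1.0, 0.004]]
wrist_force: [-0.3, -0.3, 1.1]
gripper_width: 1.002
```

>>> {"api": "jog_arm", "payload": {
  "series": [
    [[0.006,0,-0.003],[0,0,0],0.087],
    [[0,0,0],[0,0,0],0.06],
    [[0,0,0],[0,0,0],0.05],
    [[0,0,0],[0,0,0],0.05],
    [[0,0,0],[0,0,0],0.05],
    [[0,0,0],[0,0,0],0.05],
    [[0,0,0],[0,0,0],0.05]
  ]
}}

```text
time_s: 3.48
tcp_pos: [0.4635, -0.0231, 0.0579]
ee_rot: [[-0.001, 0.001, -1.0], [1.0, -0.0, -0.001], [-0.0, -1.0, -0.001]]
wrist_force: [0.3, -2.0, 4.4]
gripper_width: 0.633
```

>>> {"api": "jog_arm", "payload": {
  "series": [
    [[0,-0.01,0],[0,0,0],0.045],
    [[0,-0.02,0],[0,0,0],0.045],
    [[0,-0.04,0],[0,0,0],0.045],
    [[0,-0.04,0],[0,0,0],0.045],
    [[0,-0.03,0],[0,0,0],0.045],
    [[0,0,0],[0,0,0],0.045]
  ]
}}

```text
time_s: 4.22
tcp_pos: [0.4645, -0.0226, 0.1999]
ee_rot: [[-0.001, 0.006, -1.0], [1.0, 0.002, -0.001], [0.002, -1.0, -0.006]]
wrist_force: [0.5, 0.6, -2.2]
gripper_width: 0.636
```

>>> {"api": "jog_arm", "payload": {
  "series": [
    [[0.04,0,-0.009],[0,0,0],0.045],
    [[0.04,0,-0.009],[0,0,0],0.045],
    [[0.04,0,-0.009],[0,0,0],0.045],
    [[0.039,0,-0.008],[0,0,0],0.045],
    [[0,0,0],[0,0,0],0.045],
    [[0,0,0],[0,0,0],0.045]
  ]
}}

```text
time_s: 4.97
tcp_pos: [0.497, 0.1355, 0.1961]
ee_rot: [[-0.001, -0.003, -1.0], [1.0, -0.001, -0.001], [-0.001, -1.0, 0.003]]
wrist_force: [-1.0, -1.2, -0.9]
gripper_width: 0.638
```

```bash
python3 - <<'E'
from h import *
print(sense()["tcp_pos"])
P=[proj("top",(.597,.136,.2)),proj("scene",(.597,.136,.15))];print(P)
crops("top",capture("top"),[P[0]],100,4,"pics/a.png",1);crops("s",capture("scene"),[P[1]],100,4,"pics/b.png",1)
cv2.imwrite("pics/ab.png",np.hstack([cv2.imread("pics/a.png"),cv2.imread("pics/b.png")]))
E
```

```text
[0.49704916 0.13550206 0.19613282]
[array([236.32192092, 212.70354023]), array([309.43257817, 160.10199146])]
```

View pics/ab.png

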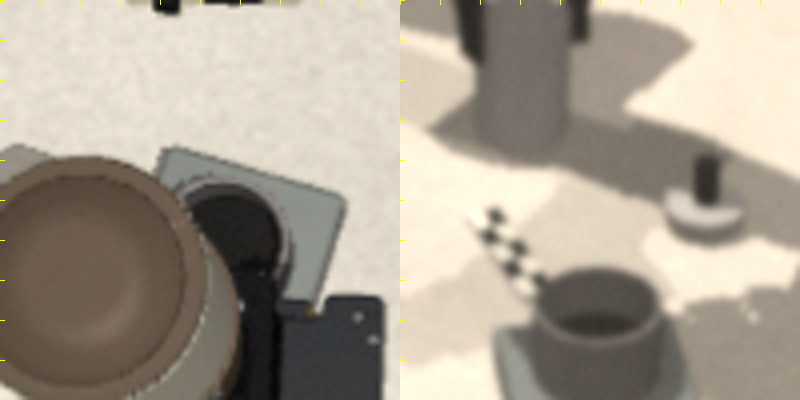

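The view shows the cup upright in the fingers at scene (522,130 in the mosaic), still 0.1 m short of the pot in x. The arm hides the held piece from the top camera. Moving on over the pot.

>>> {"api": "jog_arm", "payload": {
  "series": [
    [[0,0,-0.035],[0,0,0],0.045],
    [[0,0,-0.035],[0,0,0],0.045],
    [[0,0,-0.031],[0,0,0],0.045],
    [[0,0,0],[0,0,0],0.045],
    [[0,0,0],[0,0,0],0.045]
  ]
}}

```text
time_s: 5.7
tcp_pos: [0.5984, 0.1351, 0.1971]
ee_rot: [[0.0, -0.001, -1.0], [1.0, -0.0, 0.0], [-0.0, -1.0, 0.001]]
wrist_force: [0.6, -0.6, -1.3]
gripper_width: 0.638
```

```bash
python3 - <<'E'
from h import *
s=sense();print(s["tcp_pos"],s["wrist_force"])
crops("s",capture("scene"),[(309.4,160.1)],100,6,"pics/b2.png",1)
x,y,z=s["tcp_pos"]; print(proj("scene",(x,y,z-.058)))
E
```

```text
[0.59836969 0.13512996 0.19709188] [ 0.63846135 -0.57886    -1.31247081]
[309.26619304 164.5935013 ]
```

View pics/b2.png

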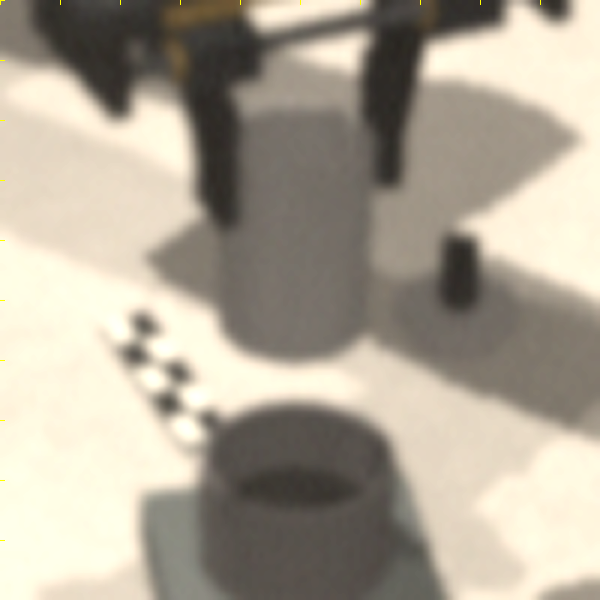

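```bash
python3 - <<'E'
from h import *
g=lambda a,b:(309.43-50+(a+.5)/6, 160.1-50+(b+.5)/6)
print(plane("scene",g(295,320),.1392),plane("scene",g(298,458),.08))
E
```

```text
[0.59408983 0.13569729 0.1392    ] [0.60042685 0.13496597 0.08      ]
```

>>> {"api": "jog_arm", "payload": {
  "series": [
    [[0,0.015,-0.002],[0,0,0],0.045],
    [[0,0.015,0],[0,0,0],0.045],
    [[0,0.014,0],[0,0,0],0.045],
    [[0,0,0],[0,0,0],0.045],
    [[0,0,0],[0,0,0],0.045],
    [[0,0,0],[0,0,0],0.045]
  ]
}}

```text
time_s: 6.5
tcp_pos: [0.6015, 0.1363, 0.1542]
ee_rot: [[-0.001, 0.001, -1.0], [1.0, 0.0, -0.001], [0.0, -1.0, -0.001]]
wrist_force: [0.8, 0.2, -1.7]
gripper_width: 0.635
```

```bash
python3 - <<'E'
from h import *
s=sense();print(s["tcp_pos"],s["wrist_force"],proj("scene",s["tcp_pos"]))
crops("s",capture("scene"),[(309,180)],70,8,"pics/b3.png",1)
E
```

```text
[0.60154975 0.13629604 0.15422841] [ 0.75541287  0.15902678 -1.74260435] [310.46290241 159.51075491]
```

View pics/b3.png

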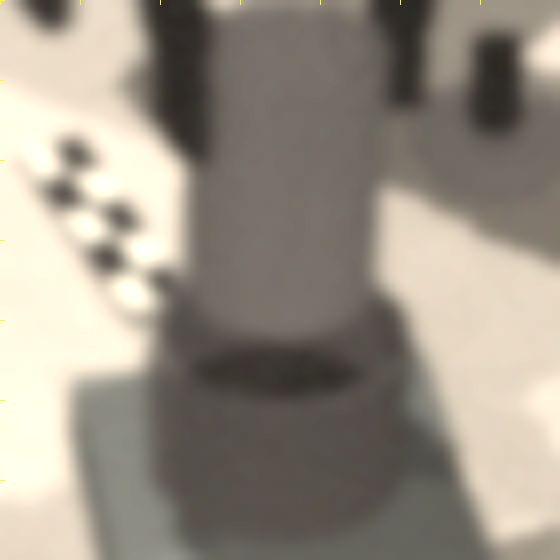

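```bash
python3 - <<'E'
from h import *
g=lambda a,b:(309-35+(a+.5)/8, 180-35+(b+.5)/8)
d=cam("scene")[2][:2]-np.array([.597,.136]);d/=np.linalg.norm(d)
for n,uv,z,r in(("cup",(283,340),.0963,.028),("pot_out",(283,405),.08,.038),("pot_in_hidden?",(283,395),.08,.034)): print(n,plane("scene",g(*uv),z)[:2]-r*d)
E
```

```text
cup [0.59901992 0.13631893]
pot_out [0.59783687 0.13729248]
pot_in_hidden? [0.59724351 0.13752252]
```

The cup bottom is over the mouth to about 1–2 mm. Lowering it, first quicker, then gently.

>>> {"api": "jog_arm", "payload": {
  "series": [
    [[0.001,0.008,0.001],[0,0,0],0.045],
    [[0,0.008,0],[0,0,0],0.045],
    [[0,0.004,0],[0,0,0],0.045],
    [[0,0,0],[0,0,0],0.045]
  ]
}}

```text
time_s: 7.05
tcp_pos: [0.5999, 0.137, 0.1329]
ee_rot: [[-0.001, -0.001, -1.0], [1.0, -0.001, -0.001], [-0.001, -1.0, 0.001]]
wrist_force: [-0.0, 0.3, -1.8]
gripper_width: 0.635
```

>>> {"api": "jog_arm", "payload": {
  "series": [
    [[0,0.002,0],[0,0,0],0.045],
    [[0,0.002,0],[0,0,0],0.045],
    [[0,0.002,0],[0,0,0],0.045]
  ]
}}

```text
time_s: 7.42
tcp_pos: [0.6001, 0.1371, 0.1275]
ee_rot: [[-0.001, 0.0, -1.0], [1.0, 0.0, -0.001], [0.0, -1.0, -0.0]]
wrist_force: [1.0, -0.4, -1.7]
gripper_width: 0.64
```

>>> {"api": "jog_arm", "payload": {
  "series": [
    [[0,0.002,0],[0,0,0],0.045],
    [[0,0.002,0],[0,0,0],0.045]
  ]
}}

```text
time_s: 7.68
tcp_pos: [0.6001, 0.1371, 0.1234]
ee_rot: [[-0.001, -0.0, -1.0], [1.0, 0.0, -0.001], [0.0, -1.0, 0.0]]
wrist_force: [-0.6, -0.2, -1.4]
gripper_width: 0.635
```

>>> {"api": "jog_arm", "payload": {
  "series": [
    [[0,0.002,0],[0,0,0],0.045],
    [[0,0.002,0],[0,0,0],0.045]
  ]
}}

```text
time_s: 7.92
tcp_pos: [0.6001, 0.1371, 0.1194]
ee_rot: [[-0.001, -0.0, -1.0], [1.0, -0.0, -0.001], [-0.0, -1.0, 0.0]]
wrist_force: [-0.8, -0.8, -1.7]
gripper_width: 0.637
```

>>> {"api": "jog_arm", "payload": {
  "series": [
    [[0,0.002,0],[0,0,0],0.045],
    [[0,0.002,0],[0,0,0],0.045]
  ]
}}

```text
time_s: 8.18
tcp_pos: [0.6001, 0.1371, 0.1154]
ee_rot: [[-0.001, -0.0, -1.0], [1.0, -0.0, -0.001], [-0.0, -1.0, 0.0]]
wrist_force: [0.2, -0.8, -1.8]
gripper_width: 0.637
```

>>> {"api": "jog_arm", "payload": {
  "series": [
    [[0,0.002,0],[0,0,0],0.045],
    [[0,0.002,0],[0,0,0],0.045]
  ]
}}

```text
time_s: 8.43
tcp_pos: [0.6001, 0.1371, 0.1114]
ee_rot: [[-0.001, 0.0, -1.0], [1.0, 0.0, -0.001], [0.0, -1.0, -0.0]]
wrist_force: [-0.1, -0.3, -1.4]
gripper_width: 0.638
```

Still free, so I continue one step at a time.

>>> {"api": "jog_arm", "payload": {
  "series": [
    [[0,0.002,0],[0,0,0],0.045],
    [[0,0.001,0],[0,0,0],0.045]
  ]
}}

```text
time_s: 8.68
tcp_pos: [0.6, 0.1371, 0.1083]
ee_rot: [[-0.001, -0.0, -1.0], [1.0, -0.0, -0.001], [-0.0, -1.0, 0.0]]
wrist_force: [-0.2, -0.1, -1.3]
gripper_width: 0.632
```

>>> {"api": "jog_arm", "payload": {
  "series": [
    [[0,0.002,0],[0,0,0],0.045],
    [[0,0.001,0],[0,0,0],0.045]
  ]
}}

```text
time_s: 8.93
tcp_pos: [0.6008, 0.1372, 0.1072]
ee_rot: [[-0.002, 0.002, -1.0], [1.0, 0.0, -0.002], [0.0, -1.0, -0.002]]
wrist_force: [-1.5, -1.0, 7.6]
gripper_width: 0.633
```

>>> {"api": "jog_arm", "payload": {
  "series": [
    [[0,0.0015,0],[0,0,0],0.045],
    [[0,0,0],[0,0,0],0.045]
  ]
}}

```text
time_s: 9.18
tcp_pos: [0.6011, 0.1372, 0.1071]
ee_rot: [[-0.002, 0.003, -1.0], [1.0, 0.0, -0.002], [0.0, -1.0, -0.003]]
wrist_force: [-2.9, -0.9, 11.8]
gripper_width: 0.633
```

The cup stands on the pad (pad top about 31 mm below the rim, within range). I relax the push, release and rise.

>>> {"api": "jog_arm", "payload": {
  "series": [
    [[0,-0.003,0],[0,0,0],0.045],
    [[0,0,0],[0,0,0],0.087],
    [[0,0,0],[0,0,0],0.087],
    [[0,0,0],[0,0,0],0.087],
    [[0,0,0],[0,0,0],0.087],
    [[0,-0.02,0],[0,0,0],0.087],
    [[0,-0.04,0],[0,0,0],0.087],
    [[0,-0.04,0],[0,0,0],0.087],
    [[0,0,0],[0,0,0],0.087]
  ]
}}

```text
time_s: 10.3
tcp_pos: [0.6022, 0.1378, 0.2112]
ee_rot: [[-0.001, 0.008, -1.0], [1.0, 0.003, -0.001], [0.003, -1.0, -0.008]]
wrist_force: [-0.3, 0.4, -0.1]
gripper_width: 1.001
```

>>> {"api": "jog_arm", "payload": {
  "series": [
    [[-0.049,0,0],[0,0,0],0.087],
    [[-0.049,0,0],[0,0,0],0.087],
    [[-0.049,0,0],[0,0,0],0.087],
    [[-0.049,0,-0.001],[0,0,0],0.087],
    [[-0.049,0,-0.001],[0,0,0],0.087],
    [[-0.047,0,-0.001],[0,0,0],0.087],
    [[0,0,0],[0,0,0],0.087],
    [[0,0,0],[0,0,0],0.087]
  ]
}}

```text
time_s: 11.3
tcp_pos: [0.603, -0.1546, 0.2062]
ee_rot: [[-0.0, -0.001, -1.0], [1.0, 0.0, -0.0], [0.0, -1.0, 0.001]]
wrist_force: [0.9, 0.2, 0.6]
gripper_width: 1.001
```

```bash
python3 - <<'E'
from h import *
a,b=capture("top"),capture("scene")
crops("top",a,[(242,222)],60,6,"pics/a.png",1);crops("s",b,[(309,185)],60,6,"pics/b.png",1)
cv2.imwrite("pics/ab2.png",np.hstack([cv2.imread("pics/a.png"),cv2.imread("pics/b.png")]))
E
```

```text
(no output)
```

View pics/ab2.png

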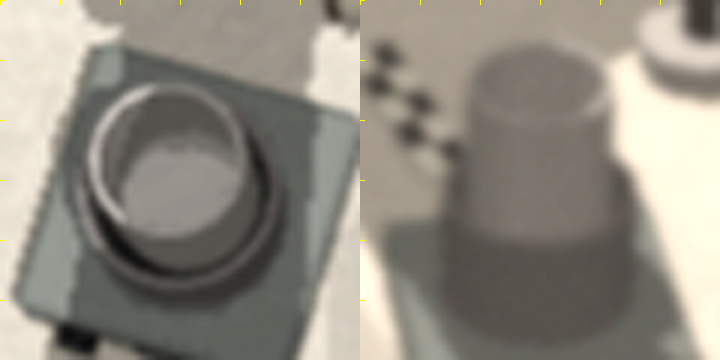

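```bash
python3 - <<'E'
from h import *
t=(242-30+168/6,222-30+162.5/6); s=(309-30+180.5/6,185-30+84.5/6)
print(tri(t,s),plane("top",t,.1295),plane("scene",s,.1295))
E
```

```text
(array([0.59811239, 0.13527134, 0.12683691]), np.float64(0.0004882112577290392)) [0.59769325 0.13523255 0.1295    ] [0.60158445 0.13332862 0.1295    ]
```

Cup stands centred in the pot, rim at about 0.1295 (checked in both views). Now down on the fine sieve.

>>> {"api": "jog_arm", "payload": {
  "series": [
    [[0,0.04,-0.004],[0,0,0],0.087],
    [[0,0.04,0],[0,0,0],0.087],
    [[0,0.04,0],[0,0,0],0.087],
    [[0,0.04,0],[0,0,0],0.087],
    [[0,0.015,0],[0,0,0],0.087],
    [[0,0.01,0],[0,0,0],0.087],
    [[0,0,0],[0,0,0],0.087],
    [[0,0,0],[0,0,0],0.087]
  ]
}}

```text
time_s: 12.4
tcp_pos: [0.6084, -0.1549, 0.0236]
ee_rot: [[-0.001, 0.003, -1.0], [1.0, -0.0, -0.001], [-0.0, -1.0, -0.003]]
wrist_force: [-0.4, 0.5, -0.5]
gripper_width: 1.001
```

>>> {"api": "jog_arm", "payload": {
  "series": [
    [[0,0.007,0.001],[0,0,0],0.087],
    [[0,0,0],[0,0,0],0.06],
    [[0,0,0],[0,0,0],0.05],
    [[0,0,0],[0,0,0],0.045],
    [[0,0,0],[0,0,0],0.045],
    [[0,0,0],[0,0,0],0.045],
    [[0,0,0],[0,0,0],0.045]
  ]
}}

```text
time_s: 13.28
tcp_pos: [0.6064, -0.155, 0.0151]
ee_rot: [[-0.001, 0.0, -1.0], [1.0, -0.0, -0.001], [-0.0, -1.0, -0.0]]
wrist_force: [-0.4, 0.6, 0.9]
gripper_width: 0.639
```

>>> {"api": "jog_arm", "payload": {
  "series": [
    [[0,-0.01,0],[0,0,0],0.045],
    [[0,-0.03,0],[0,0,0],0.045],
    [[0,-0.045,0],[0,0,0],0.045],
    [[0,-0.045,0],[0,0,0],0.045],
    [[0,-0.045,0],[0,0,0],0.045],
    [[0,0,0],[0,0,0],0.045]
  ]
}}

```text
time_s: 14.02
tcp_pos: [0.6087, -0.1551, 0.1955]
ee_rot: [[-0.001, 0.01, -1.0], [1.0, -0.001, -0.002], [-0.001, -1.0, -0.01]]
wrist_force: [0.0, 0.4, -1.2]
gripper_width: 0.635
```

>>> {"api": "jog_arm", "payload": {
  "series": [
    [[0.049,0,0.001],[0,0,0],0.045],
    [[0.049,0,0.001],[0,0,0],0.045],
    [[0.049,0,0.001],[0,0,0],0.045],
    [[0.049,0,0.001],[0,0,0],0.045],
    [[0.049,0,0.001],[0,0,0],0.045],
    [[0.047,0,0.001],[0,0,0],0.045],
    [[0,0,0],[0,0,0],0.045],
    [[0,0,0],[0,0,0],0.045]
  ]
}}

```text
time_s: 15.02
tcp_pos: [0.5994, 0.1368, 0.1893]
ee_rot: [[-0.001, -0.002, -1.0], [1.0, -0.001, -0.001], [-0.001, -1.0, 0.002]]
wrist_force: [-0.1, -1.0, -0.6]
gripper_width: 0.64
```

>>> {"api": "jog_arm", "payload": {
  "series": [
    [[0,0.015,0],[0,0,0],0.045],
    [[0,0.015,0],[0,0,0],0.045],
    [[0,0.008,0],[0,0,0],0.045],
    [[0,0,0],[0,0,0],0.045],
    [[0,0,0],[0,0,0],0.045]
  ]
}}

```text
time_s: 15.65
tcp_pos: [0.6005, 0.1371, 0.1524]
ee_rot: [[-0.001, 0.001, -1.0], [1.0, 0.0, -0.001], [0.0, -1.0, -0.001]]
wrist_force: [-0.5, 0.3, -1.3]
gripper_width: 0.635
```

>>> {"api": "jog_arm", "payload": {
  "series": [
    [[0,0.002,0],[0,0,0],0.045],
    [[0,0.002,0],[0,0,0],0.045],
    [[0,0.001,0],[0,0,0],0.045]
  ]
}}

```text
time_s: 16.02
tcp_pos: [0.6, 0.1371, 0.147]
ee_rot: [[-0.001, -0.0, -1.0], [1.0, 0.0, -0.001], [0.0, -1.0, 0.0]]
wrist_force: [-0.6, -0.1, -1.1]
gripper_width: 0.638
```

>>> {"api": "jog_arm", "payload": {
  "series": [
    [[0,0.002,0],[0,0,0],0.045],
    [[0,0.002,0],[0,0,0],0.045]
  ]
}}

```text
time_s: 16.27
tcp_pos: [0.6001, 0.1371, 0.1429]
ee_rot: [[-0.001, 0.0, -1.0], [1.0, -0.0, -0.001], [-0.0, -1.0, -0.0]]
wrist_force: [0.2, -0.1, -0.5]
gripper_width: 0.636
```

>>> {"api": "jog_arm", "payload": {
  "series": [
    [[0,0.002,0.001],[0,0,0],0.045],
    [[0,0.002,0],[0,0,0],0.045]
  ]
}}

```text
time_s: 16.52
tcp_pos: [0.599, 0.1371, 0.1389]
ee_rot: [[-0.001, -0.0, -1.0], [1.0, -0.0, -0.001], [-0.0, -1.0, 0.0]]
wrist_force: [0.7, -0.7, -1.2]
gripper_width: 0.635
```

>>> {"api": "jog_arm", "payload": {
  "series": [
    [[0,0.002,0],[0,0,0],0.045],
    [[0,0.001,0],[0,0,0],0.045]
  ]
}}

```text
time_s: 16.77
tcp_pos: [0.599, 0.1371, 0.1359]
ee_rot: [[-0.001, -0.0, -1.0], [1.0, -0.0, -0.001], [-0.0, -1.0, 0.0]]
wrist_force: [-0.1, 0.1, -1.1]
gripper_width: 0.635
```

>>> {"api": "jog_arm", "payload": {
  "series": [
    [[0,0.001,0],[0,0,0],0.045],
    [[0,0.001,0],[0,0,0],0.045]
  ]
}}

```text
time_s: 17.02
tcp_pos: [0.5993, 0.1369, 0.1345]
ee_rot: [[-0.001, 0.0, -1.0], [1.0, -0.0, -0.001], [-0.0, -1.0, -0.0]]
wrist_force: [-1.3, 0.3, 2.2]
gripper_width: 0.636
```

Contact at 0.1345, just where I expected it to seat. A touch more, then release.

>>> {"api": "jog_arm", "payload": {
  "series": [
    [[0,0.001,0],[0,0,0],0.045],
    [[0,0,0],[0,0,0],0.045]
  ]
}}

```text
time_s: 17.27
tcp_pos: [0.5994, 0.137, 0.1344]
ee_rot: [[-0.001, 0.001, -1.0], [1.0, -0.0, -0.001], [-0.0, -1.0, -0.001]]
wrist_force: [-1.6, -1.3, 5.1]
gripper_width: 0.638
```

>>> {"api": "jog_arm", "payload": {
  "series": [
    [[0,-0.001,0],[0,0,0],0.045],
    [[0,0,0],[0,0,0],0.087],
    [[0,0,0],[0,0,0],0.087],
    [[0,0,0],[0,0,0],0.087],
    [[0,0,0],[0,0,0],0.087],
    [[0,-0.02,0],[0,0,0],0.087],
    [[0,-0.04,0],[0,0,0],0.087],
    [[0,-0.04,0],[0,0,0],0.087],
    [[0,0,0],[0,0,0],0.087]
  ]
}}

```text
time_s: 18.4
tcp_pos: [0.6011, 0.1378, 0.2383]
ee_rot: [[-0.001, 0.008, -1.0], [1.0, 0.003, -0.001], [0.003, -1.0, -0.008]]
wrist_force: [-0.2, -0.1, -0.2]
gripper_width: 0.998
```

>>> {"api": "jog_arm", "payload": {
  "series": [
    [[-0.054,0,0.0175],[0,0,0],0.087],
    [[-0.054,0,0.0175],[0,0,0],0.087],
    [[-0.054,0,0.0175],[0,0,0],0.087],
    [[-0.054,0,0.0175],[0,0,0],0.087],
    [[-0.054,0,0.0175],[0,0,0],0.087],
    [[-0.054,0,0.0175],[0,0,0],0.087],
    [[-0.054,0,0.0175],[0,0,0],0.087],
    [[-0.054,0,0.0175],[0,0,0],0.087],
    [[0,0,0],[0,0,0],0.087],
    [[0,0,0],[0,0,0],0.087]
  ]
}}

```text
time_s: 19.65
tcp_pos: [0.4591, -0.2949, 0.2333]
ee_rot: [[-0.0, -0.001, -1.0], [1.0, 0.001, -0.0], [0.001, -1.0, 0.001]]
wrist_force: [0.9, 0.2, -0.8]
gripper_width: 1.001
```

```bash
python3 - <<'E'
from h import *
print(sense()["tcp_pos"])
a,b=capture("top"),capture("scene")
crops("top",a,[(242,220)],60,6,"pics/a.png",1);crops("s",b,[(309,175)],60,6,"pics/b.png",1)
cv2.imwrite("pics/ab3.png",np.hstack([cv2.imread("pics/a.png"),cv2.imread("pics/b.png")]))
E
```

```text
[ 0.45908409 -0.29492853  0.23325946]
```

View pics/ab3.png

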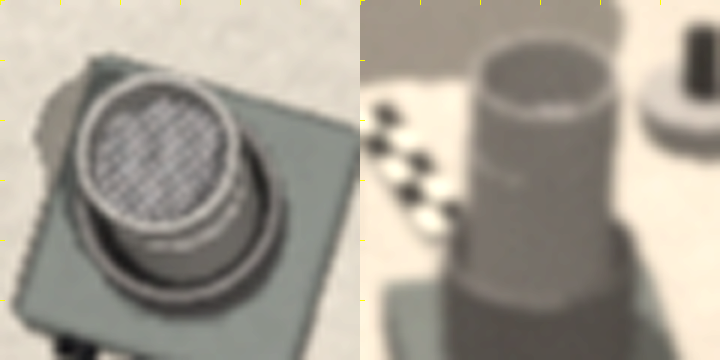

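The close-up shows the dense mesh, so it is the fine sieve, sitting flush on the cup (top rim centre at mosaic (159,155)). Down to the coarse sieve, with its position in place.

```bash
python3 - <<'E'
from h import *
t=(242-30+159/6,220-30+155.5/6); s=(309-30+184.5/6,175-30+78.5/6)
print(tri(t,s),plane("top",t,.1593),plane("scene",s,.1593))
E
```

```text
(array([0.59907821, 0.13579345, 0.15666354]), np.float64(0.00020314919794401447)) [0.59859694 0.13561394 0.1593    ] [0.60268972 0.13393415 0.1593    ]
```

>>> {"api": "jog_arm", "payload": {
  "series": [
    [[0,0.045,0],[0,0,0],0.087],
    [[0,0.045,0],[0,0,0],0.087],
    [[0,0.045,0],[0,0,0],0.087],
    [[0,0.045,0],[0,0,0],0.087],
    [[0,0.012,0],[0,0,0],0.087],
    [[0,0.005,0],[0,0,0],0.087],
    [[0,0,0],[0,0,0],0.087],
    [[0,0,0],[0,0,0],0.087]
  ]
}}

```text
time_s: 20.75
tcp_pos: [0.4606, -0.2953, 0.0386]
ee_rot: [[-0.001, 0.003, -1.0], [1.0, -0.001, -0.001], [-0.001, -1.0, -0.003]]
wrist_force: [0.8, 0.5, 0.3]
gripper_width: 0.999
```

>>> {"api": "jog_arm", "payload": {
  "series": [
    [[0,0.008,0.001],[0,0,0],0.087],
    [[0,0,0],[0,0,0],0.06],
    [[0,0,0],[0,0,0],0.05],
    [[0,0,0],[0,0,0],0.045],
    [[0,0,0],[0,0,0],0.045],
    [[0,0,0],[0,0,0],0.045],
    [[0,0,0],[0,0,0],0.045]
  ]
}}

```text
time_s: 21.62
tcp_pos: [0.4586, -0.2952, 0.0292]
ee_rot: [[-0.001, 0.0, -1.0], [1.0, -0.0, -0.001], [-0.0, -1.0, -0.0]]
wrist_force: [0.5, -0.2, 1.3]
gripper_width: 0.647
```

>>> {"api": "jog_arm", "payload": {
  "series": [
    [[0,-0.01,0],[0,0,0],0.045],
    [[0,-0.03,0],[0,0,0],0.045],
    [[0,-0.045,0],[0,0,0],0.045],
    [[0,-0.045,0],[0,0,0],0.045],
    [[0,-0.045,0],[0,0,0],0.045],
    [[0,-0.02,0],[0,0,0],0.045],
    [[0,0,0],[0,0,0],0.045]
  ]
}}

```text
time_s: 22.5
tcp_pos: [0.4591, -0.2951, 0.2261]
ee_rot: [[-0.001, 0.004, -1.0], [1.0, -0.001, -0.001], [-0.001, -1.0, -0.004]]
wrist_force: [-0.2, -0.2, -2.2]
gripper_width: 0.643
```

>>> {"api": "jog_arm", "payload": {
  "series": [
    [[0.054,0,-0.0177],[0,0,0],0.045],
    [[0.054,0,-0.0177],[0,0,0],0.045],
    [[0.054,0,-0.0177],[0,0,0],0.045],
    [[0.054,0,-0.0177],[0,0,0],0.045],
    [[0.054,0,-0.0177],[0,0,0],0.045],
    [[0.054,0,-0.0177],[0,0,0],0.045],
    [[0.054,0,-0.0177],[0,0,0],0.045],
    [[0.054,0,-0.0177],[0,0,0],0.045],
    [[0,0,0],[0,0,0],0.045],
    [[0,0,0],[0,0,0],0.045]
  ]
}}

```text
time_s: 23.75
tcp_pos: [0.5987, 0.1369, 0.2222]
ee_rot: [[-0.001, -0.004, -1.0], [1.0, -0.001, -0.001], [-0.001, -1.0, 0.004]]
wrist_force: [-0.3, 1.0, -1.0]
gripper_width: 0.645
```

>>> {"api": "jog_arm", "payload": {
  "series": [
    [[0,0.012,-0.001],[0,0,0],0.045],
    [[0,0.012,0],[0,0,0],0.045],
    [[0,0.005,0],[0,0,0],0.045],
    [[0,0,0],[0,0,0],0.045],
    [[0,0,0],[0,0,0],0.045]
  ]
}}

```text
time_s: 24.38
tcp_pos: [0.601, 0.137, 0.1955]
ee_rot: [[-0.001, 0.001, -1.0], [1.0, 0.0, -0.001], [0.0, -1.0, -0.001]]
wrist_force: [-0.9, -0.3, -0.7]
gripper_width: 0.642
```

>>> {"api": "jog_arm", "payload": {
  "series": [
    [[0,0.002,0],[0,0,0],0.045],
    [[0,0.002,0],[0,0,0],0.045],
    [[0,0.001,0],[0,0,0],0.045]
  ]
}}

```text
time_s: 24.75
tcp_pos: [0.6006, 0.1371, 0.1899]
ee_rot: [[-0.001, -0.0, -1.0], [1.0, -0.0, -0.001], [-0.0, -1.0, 0.0]]
wrist_force: [-0.6, 0.4, -1.4]
gripper_width: 0.642
```

>>> {"api": "jog_arm", "payload": {
  "series": [
    [[0,0.002,0],[0,0,0],0.045],
    [[0,0,0],[0,0,0],0.045]
  ]
}}

```text
time_s: 25.0
tcp_pos: [0.6006, 0.1371, 0.1878]
ee_rot: [[-0.001, -0.0, -1.0], [1.0, -0.0, -0.001], [-0.0, -1.0, 0.0]]
wrist_force: [-0.0, -0.7, -0.7]
gripper_width: 0.643
```

>>> {"api": "jog_arm", "payload": {
  "series": [
    [[0,0.002,0.001],[0,0,0],0.045],
    [[0,0.002,0],[0,0,0],0.045]
  ]
}}

```text
time_s: 25.25
tcp_pos: [0.5996, 0.1371, 0.184]
ee_rot: [[-0.001, -0.0, -1.0], [1.0, 0.0, -0.001], [0.0, -1.0, 0.0]]
wrist_force: [0.4, -0.7, -0.8]
gripper_width: 0.646
```

>>> {"api": "jog_arm", "payload": {
  "series": [
    [[0,0.002,0],[0,0,0],0.045],
    [[0,0.001,0],[0,0,0],0.045]
  ]
}}

```text
time_s: 25.5
tcp_pos: [0.5996, 0.1371, 0.1808]
ee_rot: [[-0.001, -0.0, -1.0], [1.0, -0.0, -0.001], [-0.0, -1.0, 0.0]]
wrist_force: [-0.7, 0.1, -1.8]
gripper_width: 0.645
```

>>> {"api": "jog_arm", "payload": {
  "series": [
    [[0,0.001,0],[0,0,0],0.045],
    [[0,0.001,0],[0,0,0],0.045]
  ]
}}

```text
time_s: 25.75
tcp_pos: [0.5997, 0.1371, 0.179]
ee_rot: [[-0.001, 0.0, -1.0], [1.0, -0.0, -0.001], [-0.0, -1.0, -0.0]]
wrist_force: [0.4, -0.3, -0.4]
gripper_width: 0.645
```

>>> {"api": "jog_arm", "payload": {
  "series": [
    [[0,0.001,0],[0,0,0],0.045],
    [[0,0,0],[0,0,0],0.045]
  ]
}}

```text
time_s: 26.0
tcp_pos: [0.5999, 0.1372, 0.1785]
ee_rot: [[-0.001, 0.001, -1.0], [1.0, 0.0, -0.001], [0.0, -1.0, -0.001]]
wrist_force: [-0.5, 0.6, 0.7]
gripper_width: 0.642
```

>>> {"api": "jog_arm", "payload": {
  "series": [
    [[0,0.001,0],[0,0,0],0.045],
    [[0,0,0],[0,0,0],0.045]
  ]
}}

```text
time_s: 26.25
tcp_pos: [0.6003, 0.1372, 0.1784]
ee_rot: [[-0.001, 0.002, -1.0], [1.0, 0.0, -0.001], [0.0, -1.0, -0.002]]
wrist_force: [-1.5, 0.7, 5.7]
gripper_width: 0.641
```

>>> {"api": "jog_arm", "payload": {
  "series": [
    [[0,-0.001,0],[0,0,0],0.045],
    [[0,0,0],[0,0,0],0.087],
    [[0,0,0],[0,0,0],0.087],
    [[0,0,0],[0,0,0],0.087],
    [[0,0,0],[0,0,0],0.087],
    [[0,-0.02,0],[0,0,0],0.087],
    [[0,-0.04,0],[0,0,0],0.087],
    [[0,0,0],[0,0,0],0.087]
  ]
}}

```text
time_s: 27.25
tcp_pos: [0.6016, 0.1377, 0.2419]
ee_rot: [[-0.001, 0.007, -1.0], [1.0, 0.003, -0.001], [0.003, -1.0, -0.007]]
wrist_force: [-0.1, 0.6, 0.3]
gripper_width: 1.001
```

Coarse sieve seated. Now over to the lid.

>>> {"api": "jog_arm", "payload": {
  "series": [
    [[0.0375,0,0.0375],[0,0,0],0.087],
    [[0.0375,0,0.0375],[0,0,0],0.087],
    [[0.0375,0,0.0375],[0,0,0],0.087],
    [[0.0375,0,0.0375],[0,0,0],0.087],
    [[0,0,0],[0,0,0],0.087],
    [[0,0,0],[0,0,0],0.087]
  ]
}}

```text
time_s: 28.0
tcp_pos: [0.4494, 0.2869, 0.2376]
ee_rot: [[-0.001, -0.001, -1.0], [1.0, -0.001, -0.001], [-0.001, -1.0, 0.001]]
wrist_force: [-0.1, 0.0, -0.5]
gripper_width: 1.004
```

```bash
python3 - <<'E'
from h import *
print(sense()["tcp_pos"])
a,b=capture("top"),capture("scene")
crops("top",a,[(242,217)],60,6,"pics/a.png",1);crops("s",b,[(309,162)],60,6,"pics/b.png",1)
cv2.imwrite("pics/ab4.png",np.hstack([cv2.imread("pics/a.png"),cv2.imread("pics/b.png")]))
E
```

```text
[0.44935008 0.28690953 0.23763469]
```

View pics/ab4.png

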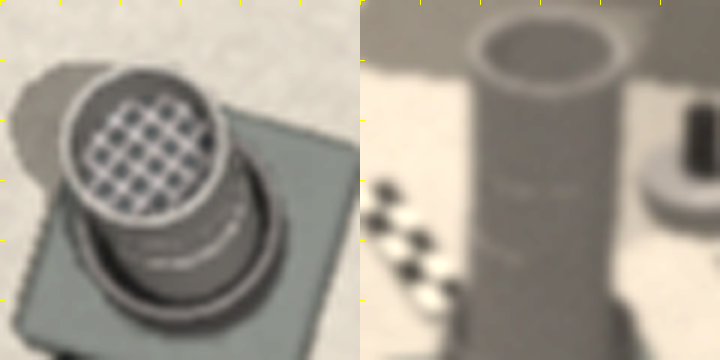

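The wide mesh shows it is the coarse sieve, with flush straight seams; rim centre at mosaic (144,147). I measure it and descend to the lid knob.

```bash
python3 - <<'E'
from h import *
t=(242-30+144.5/6,217-30+147.5/6); s=(309-30+190.5/6,162-30+55.5/6)
print(tri(t,s),plane("top",t,.2033),plane("scene",s,.2033))
E
```

```text
(array([0.59939263, 0.13687375, 0.19990425]), np.float64(0.0005974094609296472)) [0.59858602 0.13621902 0.2033    ] [0.60441489 0.13475816 0.2033    ]
```

>>> {"api": "jog_arm", "payload": {
  "series": [
    [[0,0.045,0],[0,0,0],0.087],
    [[0,0.045,0],[0,0,0],0.087],
    [[0,0.045,0],[0,0,0],0.087],
    [[0,0.045,0],[0,0,0],0.087],
    [[0,0.018,0],[0,0,0],0.087],
    [[0,0.005,0],[0,0,0],0.087],
    [[0,0,0],[0,0,0],0.087],
    [[0,0,0],[0,0,0],0.087]
  ]
}}

```text
time_s: 29.1
tcp_pos: [0.4504, 0.2874, 0.0362]
ee_rot: [[-0.001, 0.002, -1.0], [1.0, 0.002, -0.001], [0.002, -1.0, -0.002]]
wrist_force: [-0.4, -0.2, -0.5]
gripper_width: 1.001
```

>>> {"api": "jog_arm", "payload": {
  "series": [
    [[0,0.01,0],[0,0,0],0.087],
    [[0,0,0],[0,0,0],0.05],
    [[0,0,0],[0,0,0],0.03],
    [[0,0,0],[0,0,0],0.015],
    [[0,0,0],[0,0,0],0.008],
    [[0,0,0],[0,0,0],0.008],
    [[0,0,0],[0,0,0],0.008],
    [[0,0,0],[0,0,0],0.008],
    [[0,0,0],[0,0,0],0.008],
    [[0,0,0],[0,0,0],0.008]
  ]
}}

```text
time_s: 30.35
tcp_pos: [0.4496, 0.287, 0.025]
ee_rot: [[-0.001, 0.0, -1.0], [1.0, 0.0, -0.001], [0.0, -1.0, -0.0]]
wrist_force: [-0.8, 0.9, -0.2]
gripper_width: 0.197
```

>>> {"api": "jog_arm", "payload": {
  "series": [
    [[0,-0.01,0],[0,0,0],0.008],
    [[0,-0.03,0],[0,0,0],0.008],
    [[0,-0.045,0],[0,0,0],0.008],
    [[0,-0.045,0],[0,0,0],0.008],
    [[0,-0.045,0],[0,0,0],0.008],
    [[0,-0.045,0],[0,0,0],0.008],
    [[0,-0.02,0],[0,0,0],0.008],
    [[0,0,0],[0,0,0],0.008]
  ]
}}

```text
time_s: 31.35
tcp_pos: [0.4499, 0.2873, 0.2671]
ee_rot: [[-0.001, 0.003, -1.0], [1.0, 0.003, -0.001], [0.003, -1.0, -0.003]]
wrist_force: [-0.6, -0.4, -1.8]
gripper_width: 0.2
```

>>> {"api": "jog_arm", "payload": {
  "series": [
    [[-0.03,0,-0.03],[0,0,0],0.008],
    [[-0.03,0,-0.03],[0,0,0],0.008],
    [[-0.03,0,-0.03],[0,0,0],0.008],
    [[-0.03,0,-0.03],[0,0,0],0.008],
    [[-0.03,0,-0.03],[0,0,0],0.008],
    [[0,0,0],[0,0,0],0.008],
    [[0,0,0],[0,0,0],0.008]
  ]
}}

```text
time_s: 32.22
tcp_pos: [0.5989, 0.137, 0.2635]
ee_rot: [[-0.0, -0.003, -1.0], [1.0, -0.001, -0.0], [-0.001, -1.0, 0.003]]
wrist_force: [0.9, -0.1, -2.1]
gripper_width: 0.199
```

>>> {"api": "jog_arm", "payload": {
  "series": [
    [[0,0.012,-0.0005],[0,0,0],0.008],
    [[0,0.012,0],[0,0,0],0.008],
    [[0,0.005,0],[0,0,0],0.008],
    [[0,0,0],[0,0,0],0.008],
    [[0,0,0],[0,0,0],0.008]
  ]
}}

```text
time_s: 32.85
tcp_pos: [0.6004, 0.1373, 0.2365]
ee_rot: [[-0.001, 0.001, -1.0], [1.0, 0.0, -0.001], [0.0, -1.0, -0.001]]
wrist_force: [-0.5, -0.4, -0.1]
gripper_width: 0.194
```

```bash
python3 - <<'E'
from h import *
print(sense()["tcp_pos"])
crops("s",capture("scene"),[(309,155)],60,8,"pics/b5.png",1)
E
```

```text
[0.6004393  0.13726946 0.2364623 ]
```

View pics/b5.png

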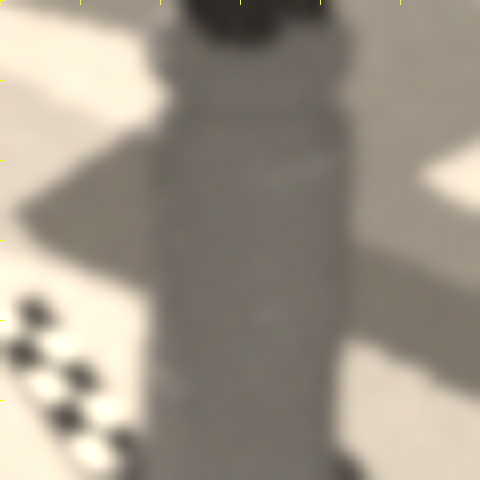

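The lid hangs level and in line with the column (disc 150–353, column 150–350 in the crop). Lowering.

>>> {"api": "jog_arm", "payload": {
  "series": [
    [[0,0.003,0],[0,0,0],0.008],
    [[0,0.002,0],[0,0,0],0.008],
    [[0,0.002,0],[0,0,0],0.008],
    [[0,0.001,0],[0,0,0],0.008]
  ]
}}

```text
time_s: 33.4
tcp_pos: [0.6002, 0.1371, 0.2278]
ee_rot: [[-0.001, -0.0, -1.0], [1.0, -0.0, -0.001], [-0.0, -1.0, 0.0]]
wrist_force: [0.7, -0.8, -1.3]
gripper_width: 0.198
```

>>> {"api": "jog_arm", "payload": {
  "series": [
    [[0,0.002,0],[0,0,0],0.008],
    [[0,0.002,0],[0,0,0],0.008]
  ]
}}

```text
time_s: 33.65
tcp_pos: [0.6002, 0.1371, 0.2239]
ee_rot: [[-0.001, -0.0, -1.0], [1.0, -0.0, -0.001], [-0.0, -1.0, 0.0]]
wrist_force: [-0.3, -0.0, -1.2]
gripper_width: 0.199
```

>>> {"api": "jog_arm", "payload": {
  "series": [
    [[0,0.002,0],[0,0,0],0.008],
    [[0,0.001,0],[0,0,0],0.008]
  ]
}}

```text
time_s: 33.9
tcp_pos: [0.6002, 0.1371, 0.2209]
ee_rot: [[-0.001, -0.0, -1.0], [1.0, -0.0, -0.001], [-0.0, -1.0, 0.0]]
wrist_force: [0.3, -0.3, -1.3]
gripper_width: 0.196
```

>>> {"api": "jog_arm", "payload": {
  "series": [
    [[0,0.001,0],[0,0,0],0.008],
    [[0,0,0],[0,0,0],0.008]
  ]
}}

```text
time_s: 34.15
tcp_pos: [0.6003, 0.1371, 0.22]
ee_rot: [[-0.001, 0.0, -1.0], [1.0, 0.0, -0.001], [0.0, -1.0, -0.0]]
wrist_force: [-0.2, 0.6, -1.3]
gripper_width: 0.197
```

>>> {"api": "jog_arm", "payload": {
  "series": [
    [[0,0.001,0],[0,0,0],0.008],
    [[0,0.001,0],[0,0,0],0.008]
  ]
}}

```text
time_s: 34.4
tcp_pos: [0.6004, 0.1371, 0.2183]
ee_rot: [[-0.001, 0.001, -1.0], [1.0, 0.0, -0.001], [0.0, -1.0, -0.001]]
wrist_force: [0.6, 0.6, 2.4]
gripper_width: 0.197
```

>>> {"api": "jog_arm", "payload": {
  "series": [
    [[0,0.001,0],[0,0,0],0.008],
    [[0,0,0],[0,0,0],0.008]
  ]
}}

```text
time_s: 34.65
tcp_pos: [0.6007, 0.1371, 0.2182]
ee_rot: [[-0.001, 0.002, -1.0], [1.0, 0.0, -0.001], [0.0, -1.0, -0.002]]
wrist_force: [-0.6, -0.2, 5.4]
gripper_width: 0.199
```

Seated at 0.2183, as predicted. I release, rise and clear.

>>> {"api": "jog_arm", "payload": {
  "series": [
    [[0,-0.001,0],[0,0,0],0.008],
    [[0,0,0],[0,0,0],0.05],
    [[0,0,0],[0,0,0],0.07],
    [[0,0,0],[0,0,0],0.07],
    [[0,0,0],[0,0,0],0.07],
    [[0,-0.02,0],[0,0,0],0.07],
    [[0,-0.03,0],[0,0,0],0.07],
    [[0,-0.03,0],[0,0,0],0.07],
    [[0,0,0],[0,0,0],0.07]
  ]
}}

```text
time_s: 35.78
tcp_pos: [0.6014, 0.1375, 0.301]
ee_rot: [[-0.001, 0.006, -1.0], [1.0, 0.002, -0.001], [0.002, -1.0, -0.006]]
wrist_force: [0.3, -0.1, 0.2]
gripper_width: 0.797
```

>>> {"api": "jog_arm", "payload": {
  "series": [
    [[-0.05,0,0],[0,0,0],0.07],
    [[-0.05,0,0],[0,0,0],0.07],
    [[-0.05,0,0],[0,0,0],0.07],
    [[-0.05,0,0],[0,0,0],0.07],
    [[-0.05,0,0],[0,0,0],0.07],
    [[0,0,0],[0,0,0],0.07],
    [[0,0,0],[0,0,0],0.07]
  ]
}}

```text
time_s: 36.65
tcp_pos: [0.6001, -0.1128, 0.2971]
ee_rot: [[-0.0, -0.002, -1.0], [1.0, 0.0, -0.0], [0.0, -1.0, 0.002]]
wrist_force: [0.7, 1.1, -0.6]
gripper_width: 0.806
```

```bash
python3 - <<'E'
from h import *
print(sense()["tcp_pos"])
a,b=capture("top"),capture("scene")
crops("top",a,[(240,215)],60,6,"pics/a.png",1);crops("s",b,[(309,155)],60,6,"pics/b.png",1)
cv2.imwrite("pics/ab5.png",np.hstack([cv2.imread("pics/a.png"),cv2.imread("pics/b.png")]))
E
```

```text
[ 0.60005887 -0.11280088  0.29706021]
```

View pics/ab5.png

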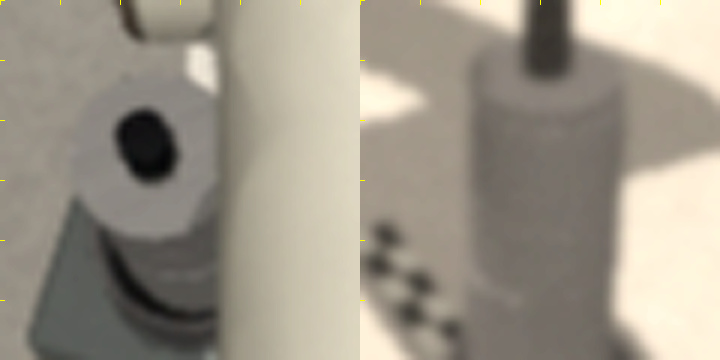

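The column is straight, with the lid flush on the coarse sieve in both views and the arm well clear. Handing in.

```bash
python3 -c "
from station import *
print(finish_job())"
```

```text
the job is handed in; nothing more can be done
None
```

The sieve column is built in the grey stand's pot and handed in at about 37 s of the 118 s; `finish_job()` gives no verdict. The order was catch cup, fine sieve, coarse sieve, lid, each let go before the next was fetched.

**Cup:** I lowered it in 1–2 mm steps and felt the pad about 31 mm below the pot's rim. The last reading was about 12 N.

**Other three pieces:** each met resistance (2–6 N) within 0.3 mm of its computed seating height. After the cup and each sieve was released, the two views put its rim at the expected height, apart from a steady 3 mm low bias in the camera calibration.

**Final pictures:** they show a straight column with the lid flush. I judged the lid by eye and by its seating height, because the arm partly covered the top view. I did not re-measure it.

**What disagreed:**
- My first move to the pot stopped 0.1 m short because of an arithmetic slip. I corrected it well clear of anything.
- One blurry scene reading put the cup 6 mm off in x. A closer look showed 1–2 mm, and I used that.

I touched none of the jar, scale bar, brush or weight, but I did not re-measure their positions at the end.

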